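Unclip the cover of the long storage box

ROBOT

A 6-joint arm with a two-finger parallel gripper is mounted at the origin on a cart in front of the work surface, level with it; the furniture and walls round the work are solid. World frame = base frame: x ahead of the robot, y to its left, z up, the work surface at z = 0. Lengths are in m, angles in rad, forces in N, time in s.
With the tool pointing down it reaches from about 0.35 to 0.975 m from the base axis. Payload 4.9 kg.
Tool frame: the origin (TCP) lies midway between the tips of the shut fingers; the grasp point (between the pads) lies ctrl.tcp_to_grasp behind it (ctrl.tcp_to_grasp is the distance from the TCP to the grasp point, in m); z points along the fingers, y is the direction in which the jaws open and shut (so a half turn about z gives the same grasp; the last joint's range is limited). The gripper opens to 85 mm and grips with 20 to 120 N. Pads are 22 mm wide; open, the fingers measure 114 mm over their backs; the gripper's body (76 mm by 85 mm) begins 54 mm behind the grasp point. The pads swing forward as they close: fully open they stand 13 mm farther back than shut.
Start: joints at [1.154, 0.053, 1.613, -0, 1.476, -0.119], TCP at [0.183, 0.597, 0.231] pointing down, gripper open.
Joint ranges: [-3.01, 3.01], [-1.01, 2.22], [0.06, 2.58], [-1.02, 4.17], [0.09, 2.62], [-3.14, 3.14]. Speed limits (rad/s): [2.57, 2.57, 3.14, 3.14, 3.14, 3.14].

INTERFACE

Orientations are given as a rotation vector (axis times angle).
In Python, from station import ctrl, get_image, calibration, finish_job, models gives the robot as it stands.
- The arm moves only by the shell command python3 -m creep 'ROWS' [FORCE]. ROWS is JSON, a list of rows, each a list of 7 numbers: the opening, from 0 (shut) to 1 (fully open), then the shift along the tool's x, y, z in m, then the turn, a rotation vector about the tool's x, y, z in degrees. A call has 1 to 20 rows; each row shifts and turns the commanded pose from where the row before left it, along the tool's axes as they then stand; what a row does not reach is not made up. A row lasts 1/10 s, in which the tool goes at most 50 mm and 8.59 degrees, less where a joint would pass 70% of its speed; a pose out of reach is approached as far as the arm can. A call with a gripper value outside its range is refused whole. The fingers move at their own pace and stop on an object; FORCE is the grip in N (left out, the last holds). Time passes only in rows, so rows that do not move let the fingers close. It gives the time, the measured TCP pose, the force and the opening at its end, in the units of the state.
- ctrl.get_obs(): the state, without advancing time (a new reading comes with each control period).
- get_image(name): name is "scene" or "top" or "wrist"; returns the picture (420x560x3 uint8, red, green, blue); there is no depth.
- calibration(name): a dict with "mtx" (3x3 intrinsics, pixels), "R" (3x3) and "t" (3): a world point X has camera coordinates R X + t. Camera axes: x right, y down, z forward; pixel columns grow to the right and rows downward; lengths in m; the calibration is good to about 2 mm. A picture is of the moment at which its call begins: read the wrist's pose just before it. calibration takes no time and is no camera call; for the wrist camera it gives the pose at the moment of the call.
- finish_job(): hands the job in, once; it reports no verdict.
Trained networks look in the newest picture that a camera, given by its name, has taken for a name from the list of things; names that differ only in an ending like _2 or _b are one class to them, and where a whole thing is asked for, a point or a joint stands for the part that bears it (a point fixed in the world has none). Each returns a list of dicts, best first, with "conf" (0 to 1); they miss things now and then, are a little off and sometimes report something else, mostly with a low value. They report only what shows in the picture. A call takes as long as a camera call.
- models.search_frame(camera, name): "extent" ([left, top, right, bottom] in pixels, round what is visible of it).
The state is a dict: "t": time; "q": joint angles; "dq": joint speeds; "effort": joint torques, N m; "tool_pos": TCP position; "tool_rot": TCP orientation; "contact_force": force on the tool from outside, world axes, zero at the start; "wrist_torque": the same for the moment, N m; "opening": finger opening in m.
Only numpy, scipy, OpenCV 4.12 (cv2) and the standard library are available. Lean on these libraries where they do the work, as an engineer would, in place of code of your own. Each camera call takes 0.05 s, during which the arm holds its last target. There are 200 camera calls.

TASK

Take the cover off the long storage box: pinch its two side tabs together to free the catches, lift the cover straight off, and set it down (do not drop it) right side up and flat on the floor of the wooden tray, beside the match box, not on it. Let go of it there, and leave the square box shut.

Things in the scene. Friction and masses are not known exactly. Their poses are not given: they have to be found in the camera images.
- long_cover: Pale wooden plate 140 (x) x 88 (y) x 6 mm on a fixed grey box 136 x 84 mm. Origin: centre of the plate's underside, 70 mm up (the rim); z up. A block 40 x 31 mm, top at z 30 mm, stands mid-plate, a tab on its +y and -y side. Feet 16 mm deep at the corners fit the box with 1.5 mm play; off the box the cover stands on them (origin 16 mm above the surface). 0.14 to 0.21 kg.
- long_tab_l (a joint): Inward travel (m) of the dark ribbed upright tab at the cover's +y side: 28 mm wide in x, z 6 to 36 mm above the cover's origin, outer face at y = +29 mm (58 mm over both tabs). 0 at rest, 0.008 fully in; spring 1.6 N at first, 5 N fully in, springs back. Its hook, 14 mm deep under the plate, locks the cover to the rim until pressed 0.004.
- long_tab_r (a joint): The same for the tab at the cover's -y side, outer face at y = -29 mm. Both tabs must be in to lift the cover.
- wooden_tray: Low walnut tray, loose on the worktop, 200 (x) x 300 (y) x 32 mm, 0.7 kg. Origin: centre of its underside. Inner floor 182 x 282 mm, 8 mm above the origin; walls 9 mm thick. A match box (58 x 110 x 22 mm) lies across its +y end, on the floor from about y = +70 mm on; the rest is free.
- square_cover: Cover of the other box, to stay shut: same make, tabs and block, but a square plate 94 x 94 x 6 mm on a box 90 x 90 mm, 70 mm high. Origin: centre of the plate's underside. (Wall cabinets hang 0.5 m above the worktop from about x = 0.6 m on, so arms crossing sideways stay near the front.)

How it is judged:
By the outcome, as a careful person would: the job done as asked, in the order asked, and still so for the second after the job is handed in, with the robot touching nothing.
It also fails if it takes over 51 s, if anything falls off the work surface, if the arm or the gripper's body presses on something with over 40 N, if the wrist force passes 120 N, or if a joint passes its speed limit or range.

## Working session

There is one attempt and no reset: what is moved stays moved. The work goes in short steps, Python scripts to look and compute and a shell command to move; the robot and the scene stay as the last step left them, time stands still between calls to the robot, and variables do not carry over. Pictures are saved under pics/ and viewed, about 8 in all and at most 12, crops included, and the job is handed in when it is done.

```bash
ls; mkdir -p pics
cat > h.py <<'E'
from station import ctrl, get_image, calibration, models
import numpy as np, cv2
from scipy.spatial.transform import Rotation as Ro
def proj(c,X):
    k=calibration(c); P=(k["R"]@np.atleast_2d(X).T).T+np.array(k["t"]); p=P@np.array(k["mtx"]).T; return p[:,:2]/p[:,2:]
def back(c,uv,z):
    k=calibration(c); R=np.array(k["R"]); C=-R.T@np.array(k["t"]); uv=np.atleast_2d(uv)
    d=np.c_[uv,np.ones(len(uv))]@np.linalg.inv(k["mtx"]).T@R
    return C+d*((z-C[2])/d[:,2])[:,None]
def snap(c,f,s=1):
    im=get_image(c); cv2.imwrite("pics/"+f,cv2.resize(im[:,:,::-1],None,fx=s,fy=s)); return im
E
python3 - <<'E'
from h import *
o=ctrl.get_obs(); print(o["t"],o["tool_pos"],o["tool_rot"],o["opening"],ctrl.tcp_to_grasp)
print(Ro.from_rotvec(o["tool_rot"]).as_matrix().round(3))
a=get_image("scene"); b=get_image("top")
cv2.imwrite("pics/a.png",a[:,:,::-1]); cv2.imwrite("pics/b.png",cv2.resize(b[:,:,::-1],(800,600)))
for c in("top","scene"):
  k=calibration(c); print(c,(-np.array(k["R"]).T@k["t"]).round(3))
  for n,z in(("long_cover",.076),("long_tab_l",.106),("long_tab_r",.106),("wooden_tray",.032),("square_cover",.076)):
    for d in models.search_frame(c,n)[:3]:
        e=d["extent"]; print(c,n,np.round(d["conf"],2),np.round(e), back(c,[(e[0]+e[2])/2,(e[1]+e[3])/2],z).round(3))
print(ctrl.get_obs()["t"])
E
```

```text
pics
0.0 [0.18312024 0.5969088  0.23003904] [-0.46600069 -3.10626006  0.00318206] 0.08561911608874682 0.0187
[[-0.956  0.293 -0.001]
 [ 0.293  0.956 -0.002]
 [ 0.    -0.002 -1.   ]]
top [0.418 0.008 1.117]
top long_cover 0.8 [252. 170. 309. 235.] [[0.503 0.023 0.076]]
top long_cover 0.31 [132. 177. 179. 226.] [[0.503 0.316 0.076]]
top wooden_tray 0.81 [368. 164. 504. 259.] [[ 0.486 -0.354  0.032]]
top square_cover 0.73 [130. 177. 179. 222.] [[0.508 0.318 0.076]]
scene [-0.075 -0.505  1.03 ]
scene long_cover 0.68 [253. 175. 306. 224.] [[0.505 0.017 0.076]]
scene long_cover 0.28 [169. 130. 215. 158.] [[0.504 0.32  0.076]]
scene long_tab_l 0.39 [287. 187. 293. 205.] [[ 0.512 -0.011  0.106]]
scene long_tab_r 0.39 [287. 187. 293. 205.] [[ 0.512 -0.011  0.106]]
scene wooden_tray 0.95 [324. 239. 487. 384.] [[ 0.469 -0.368  0.032]]
scene square_cover 0.91 [169. 128. 215. 162.] [[0.5   0.318 0.076]]
0.6
```

View pics/b.png

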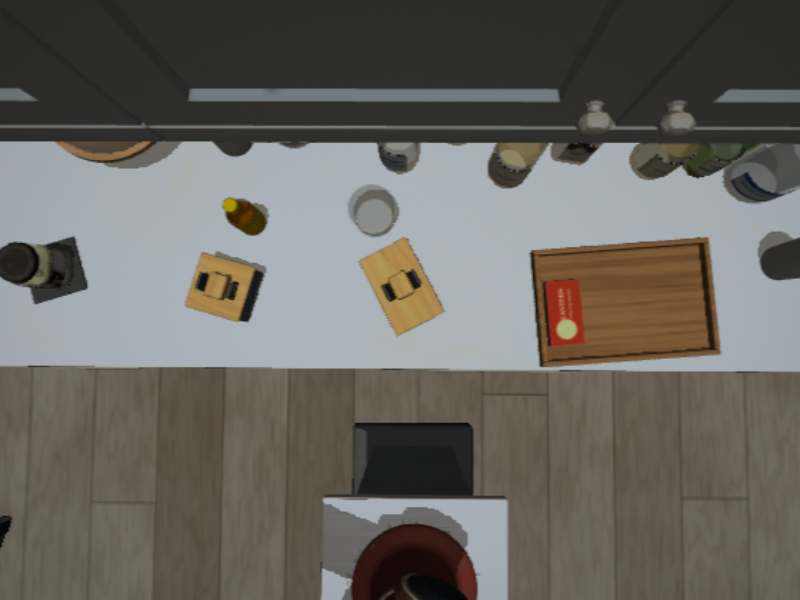

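View pics/a.png

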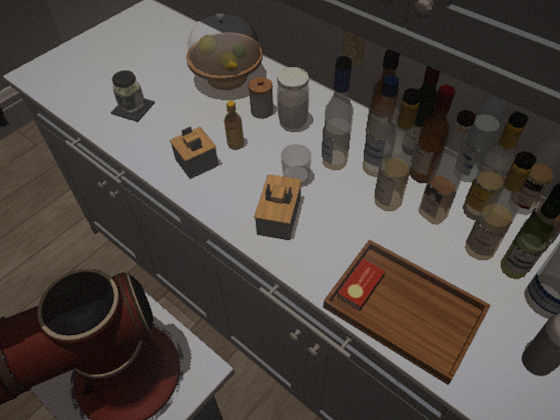

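The top view shows the long cover tilted at about (402,286), its tabs at (388,293) and (416,278). The tray corners are (531,250), (708,238), (719,353) and (542,366), with the match box at its left (+y) end. The square box is at (225,287), and a glass stands behind the long box.

Run:
```python
from h import *
s=.7
pc=back("top",s*np.array([(406,238),(444,311),(398,334),(360,262)]),.076)
tc=back("top",s*np.array([(531,250),(708,238),(719,353),(542,366)]),.032)
mb=back("top",s*np.array([(545,281),(579,279),(583,344),(551,347)]),.030)
tb=back("top",s*np.array([(388,293),(416,278)]),.106)
gl=back("top",s*np.array([(373,197)]),.09)
for n,c in(("plate",pc),("tray",tc),("mb",mb)):
  print(n,c.round(3).tolist(),c.mean(0).round(3),[np.linalg.norm(c[i]-c[(i+1)%4]).round(3) for i in range(4)],[np.degrees(np.arctan2(*(c[(i+1)%4]-c[i])[1::-1])).round(1) for i in range(4)])
print(tb,np.degrees(np.arctan2(*(tb[0]-tb[1])[1::-1])),gl)
```

```text
plate [[0.587, 0.015, 0.076], [0.467, -0.048, 0.076], [0.429, 0.027, 0.076], [0.547, 0.091, 0.076]] [0.507 0.021 0.076] [np.float64(0.135), np.float64(0.084), np.float64(0.134), np.float64(0.085)] [np.float64(-152.3), np.float64(116.9), np.float64(28.3), np.float64(-61.9)]
tray [[0.575, -0.198, 0.032], [0.597, -0.499, 0.032], [0.401, -0.513, 0.032], [0.377, -0.216, 0.032]] [ 0.488 -0.357  0.032] [np.float64(0.302), np.float64(0.196), np.float64(0.299), np.float64(0.198)] [np.float64(-85.8), np.float64(-176.0), np.float64(94.6), np.float64(5.0)]
mb [[0.522, -0.222, 0.03], [0.525, -0.28, 0.03], [0.415, -0.286, 0.03], [0.409, -0.232, 0.03]] [ 0.468 -0.255  0.03 ] [np.float64(0.058), np.float64(0.111), np.float64(0.054), np.float64(0.113)] [np.float64(-86.3), np.float64(-177.1), np.float64(95.8), np.float64(4.7)]
[[ 0.4937411   0.0429991   0.106     ]
 [ 0.51796641 -0.0013757   0.106     ]] 118.63123592911334 [[0.6518657 0.0694033 0.09     ]]
```

```bash
python3 -m creep '[[1,-0.0342,-0.0325,0,0,0,0],[1,-0.0342,-0.0325,0,0,0,0],[1,-0.0342,-0.0325,0,0,0,0],[1,-0.0342,-0.0325,0,0,0,0],[1,-0.0342,-0.0325,0,0,0,0],[1,-0.0342,-0.0325,0,0,0,0],[1,-0.0342,-0.0325,0,0,0,0],[1,-0.0342,-0.0325,0,0,0,0],[1,-0.0342,-0.0325,0,0,0,0],[1,-0.0342,-0.0325,0,0,0,0],[1,-0.0342,-0.0325,0,0,0,0],[1,-0.0342,-0.0325,0,0,0,0],[1,-0.0342,-0.0325,0,0,0,0],[1,-0.0342,-0.0325,0,0,0,0],[1,0,0,0,0,0,-7.5],[1,0,0,0,0,0,-7.5],[1,0,0,0,0,0,-7.5],[1,0,0,0,0,0,-7.5],[1,0,0,0,0,0,-7.5],[1,0,0,0,0,0,-7.5]]' 30
python3 -m creep '[[1,0,0,0,0,0,0],[1,0,0,0,0,0,0]]'
python3 - <<'E'
from h import *
o=ctrl.get_obs(); R=Ro.from_rotvec(o["tool_rot"]).as_matrix(); print(o["tool_pos"],R.round(3).tolist(),o["q"])
snap("wrist","w1.png")
for n in("long_cover","long_tab_l"):
  for d in models.search_frame("wrist",n)[:3]: print(n,d)
E
```

```text
t: 2.6
tool_pos: [0.5076, 0.022, 0.2314]
tool_rot: [-0.766, 3.046, -0.0]
contact_force: [-0.0, -0.7, 0.6]
opening: 0.0854
t: 2.8
tool_pos: [0.5076, 0.022, 0.2314]
tool_rot: [-0.754, 3.05, -0.0]
contact_force: [0.8, 0.2, 0.7]
opening: 0.0858
[0.50761312 0.0220096  0.23141245] [[-0.885, -0.466, 0.0], [-0.466, 0.885, 0.0], [-0.0, -0.0, -1.0]] [-1.03242448e-01 -2.32432825e-01  1.87971122e+00  2.35936349e-05
  1.49411243e+00 -2.15896519e+00]
long_cover {'extent': [227.2, 105.1, 340.7, 270.2], 'conf': 0.6}
long_tab_l {'extent': [246.5, 177.8, 255.8, 222.4], 'conf': 0.86}
long_tab_l {'extent': [309.9, 180.1, 326.0, 221.6], 'conf': 0.61}
```

View pics/w1.png

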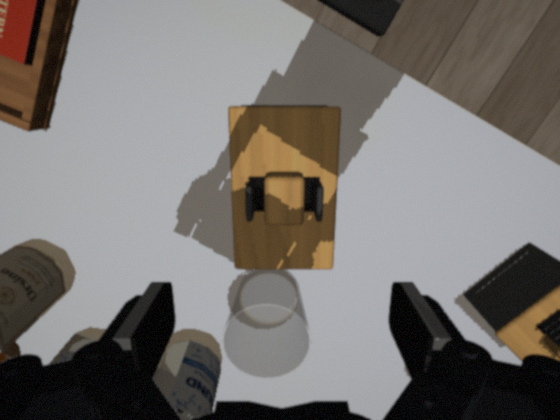

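The wrist view shows the plate with corners at about (229,107), (340,107), (333,268) and (236,268). The tabs have outer edges at columns 246 and 323, and the jaws are well aligned in yaw.

Run:
```python
from h import *
o=ctrl.get_obs(); R=Ro.from_rotvec(o["tool_rot"]).as_matrix(); p=o["tool_pos"]
for uv,z in(([(229,106),(341,106),(333,269),(235,269)],.076),([(246,200),(324,200)],.106)):
  c=(back("wrist",uv,z)-p)@R; print(c.round(4).tolist(),c.mean(0).round(4))
print(proj("wrist",p+np.array([[.02,0,.1],[.0,0,.1],[0,.02,.1]])@R.T).round())
```

```text
[[0.0677, -0.0397, 0.1553], [0.0677, 0.0463, 0.1553], [-0.071, 0.0462, 0.1553], [-0.0711, -0.0404, 0.1553]] [-0.0017  0.0031  0.1553]
[[0.0013, -0.0259, 0.1253], [0.0013, 0.0324, 0.1253]] [0.0013 0.0033 0.1253]
[[281. 184.]
 [281. 212.]
 [310. 212.]]
```

```bash
python3 -m creep '[[1,0,0.0032,0.03,0,0,0],[1,0,0,0.035,0,0,0],[1,0,0,0.035,0,0,0],[1,0,0,0.03,0,0,0],[1,0,0,0.016,0,0,0],[1,0,0,0.008,0,0,0],[1,0,0,0,0,0,0],[1,0,0,0,0,0,0]]' 30
python3 -m creep '[[0,0,0,0,0,0,0],[0,0,0,0,0,0,0],[0,0,0,0,0,0,0],[0,0,0,0,0,0,0],[0,0,0,0,0,0,0],[0,0,0,0,0,0,0],[0,0,0,0,0,0,0],[0,0,0,0,0,0,0],[0,0,0,0,0,0,0],[0,0,0,0,0,0,0]]' 30
```

```text
t: 3.75
tool_pos: [0.507, 0.0248, 0.0785]
tool_rot: [-0.758, 3.047, -0.001]
contact_force: [0.6, -0.2, 1.3]
opening: 0.0854
t: 4.75
tool_pos: [0.5077, 0.0245, 0.0796]
tool_rot: [-0.757, 3.046, -0.003]
contact_force: [-0.6, -0.0, 6.9]
opening: 0.0403
```

```bash
python3 -m creep '[[0,0,0,-0.002,0,0,0],[0,0,0,-0.004,0,0,0],[0,0,0,-0.005,0,0,0],[0,0,0,-0.006,0,0,0],[0,0,0,-0.008,0,0,0],[0,0,0,-0.01,0,0,0],[0,0,0,0,0,0,0]]' 45
python3 - <<'E'
from h import *
print(ctrl.get_obs()["wrist_torque"]); snap("wrist","w2.png")
E
```

```text
t: 5.45
tool_pos: [0.5073, 0.0249, 0.1146]
tool_rot: [-0.758, 3.045, -0.001]
contact_force: [0.4, 0.1, -1.1]
opening: 0.0391
[-0.00543581 -0.06758461  0.00213044]
```

View pics/w2.png

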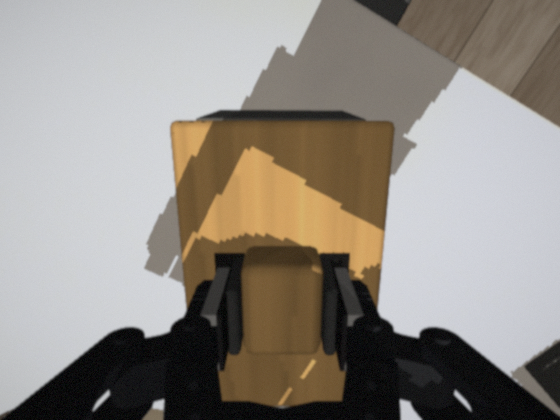

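The cover is free of the box and held level, with the rim showing below its front edge near row 115. Next I carry it over the tray.

```bash
python3 -m creep '[[0,0,0,-0.02,0,0,0],[0,0,0,-0.03,0,0,0],[0,0.01,-0.0173,0,0,0,0],[0,0.0175,-0.0303,0,0,0,0],[0,0.0175,-0.0303,0,0,0,0],[0,0.0175,-0.0303,0,0,0,0],[0,0.0175,-0.0303,0,0,0,0],[0,0.0175,-0.0303,0,0,0,0],[0,0.0175,-0.0303,0,0,0,0],[0,0.0175,-0.0303,0,0,0,0],[0,0.0175,-0.0303,0,0,0,0],[0,0.0175,-0.0303,0,0,0,0],[0,0.0175,-0.0303,0,0,0,0],[0,0.0175,-0.0303,0,0,0,0],[0,0.0078,-0.0134,0,0,0,0],[0,0,0,0,0,0,5.8],[0,0,0,0,0,0,5.8],[0,0,0,0,0,0,5.8],[0,0,0,0,0,0,5.9],[0,0,0,0,0,0,0]]' 45
python3 - <<'E'
from h import *
o=ctrl.get_obs(); print(o["tool_pos"],Ro.from_rotvec(o["tool_rot"]).as_matrix().round(3).tolist(),o["contact_force"])
im=get_image("wrist"); im2=get_image("scene")[200:410,290:560]; t=get_image("top")[140:280,350:520]
cv2.imwrite("pics/c.png",np.hstack([cv2.resize(im[:,:,::-1],(450,338)),cv2.resize(t[:,:,::-1],(340,338))]))
E
```

```text
t: 7.5
tool_pos: [0.4908, -0.3945, 0.1618]
tool_rot: [0.128, -3.138, -0.002]
contact_force: [-0.3, 0.3, -2.2]
opening: 0.0392
[ 0.49080805 -0.39449817  0.16181147] [[-0.997, -0.082, -0.001], [-0.082, 0.997, 0.001], [0.001, 0.001, -1.0]] [-0.25252301  0.29542997 -2.20599219]
```

View pics/c.png

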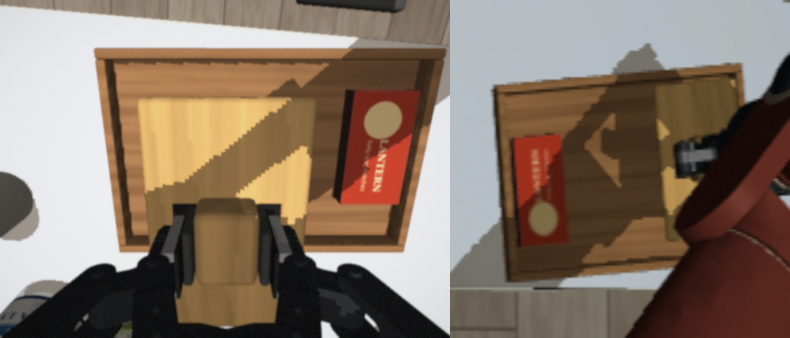

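Wrist view: the cover is parallel to the tray, whose near rim corners are (95,48) and (445,48). The match box lies clear to the right at columns 335-420. I'll check the position relative to the tray.

Run:
```python
from h import *
o=ctrl.get_obs(); R=Ro.from_rotvec(o["tool_rot"]).as_matrix(); p=o["tool_pos"]; s=560/450
for uv,z in(([(95,49),(446,50),(405,251),(120,250)],.032),([(350,90),(342,201)],.03),([(138,98),(314,97)],.1618-.0085+.006-.0)):
  c=(back("wrist",s*np.array(uv),z)-p)@R; print(c.round(3).tolist(),c.mean(0).round(4))
```

```text
[[0.098, -0.11, 0.13], [0.098, 0.186, 0.13], [-0.098, 0.188, 0.13], [-0.097, -0.111, 0.13]] [1.000e-04 3.830e-02 1.301e-01]
[[0.065, 0.11, 0.132], [-0.042, 0.116, 0.132]] [0.0113 0.113  0.1321]
[[0.068, -0.041, 0.003], [0.069, 0.042, 0.003]] [0.0687 0.0003 0.0028]
```

```bash
python3 -m creep '[[0,0,0,0.015,0,0,0],[0,0,0,0.025,0,0,0],[0,0,0,0.025,0,0,0],[0,0,0,0.025,0,0,0],[0,0,0,0.018,0,0,0],[0,0,0,0.01,0,0,0],[0,0,0,0.004,0,0,0],[0,0,0,0,0,0,0],[0,0,0,0,0,0,0]]'
python3 -m creep '[[0,0,0,0.0015,0,0,0],[0,0,0,0.0015,0,0,0],[0,0,0,0,0,0,0]]'
```

```text
t: 8.55
tool_pos: [0.4916, -0.396, 0.0417]
tool_rot: [-0.127, 3.137, -0.003]
contact_force: [-0.4, 0.6, -1.8]
opening: 0.039
t: 8.85
tool_pos: [0.4909, -0.3954, 0.0376]
tool_rot: [-0.127, 3.139, -0.0]
contact_force: [-0.5, 0.5, -1.2]
opening: 0.0392
```

```bash
python3 -m creep '[[0,0,0,0.001,0,0,0],[0,0,0,0.001,0,0,0],[0,0,0,0.0005,0,0,0],[0,0,0,0,0,0,0]]'
python3 -m creep '[[0,0,0,0.001,0,0,0],[0,0,0,0,0,0,0]]'
python3 -m creep '[[0,0,0,0.0005,0,0,0],[0,0,0,0,0,0,0]]'
```

```text
t: 9.25
tool_pos: [0.4908, -0.3952, 0.0346]
tool_rot: [0.127, -3.139, -0.0]
contact_force: [-0.5, 0.0, -1.8]
opening: 0.039
t: 9.45
tool_pos: [0.491, -0.3954, 0.0341]
tool_rot: [-0.127, 3.139, -0.0]
contact_force: [-0.8, -0.3, -0.1]
opening: 0.0395
t: 9.65
tool_pos: [0.491, -0.3954, 0.034]
tool_rot: [-0.127, 3.139, -0.0]
contact_force: [-1.5, 1.1, 3.7]
opening: 0.0395
```

```bash
python3 -m creep '[[0.6,0,0,0,0,0,0],[0.8,0,0,0,0,0,0],[1,0,0,0,0,0,0],[1,0,0,0,0,0,0],[1,0,0,0,0,0,0],[1,0,0,0,0,0,0],[1,0,0,0,0,0,0],[1,0,0,0,0,0,0],[1,0,0,0,0,0,0]]'
python3 -m creep '[[1,0,0,-0.005,0,0,0],[1,0,0,-0.01,0,0,0],[1,0,0,-0.025,0,0,0],[1,0,0,-0.035,0,0,0],[1,0,0,-0.035,0,0,0],[1,0,0,-0.035,0,0,0],[1,0,0,-0.035,0,0,0],[1,0,0,0,0,0,0],[1,0,0,0,0,0,0]]'
python3 - <<'E'
from h import *
im=get_image("wrist"); t=get_image("scene")[110:400,140:510]
cv2.imwrite("pics/d.png",np.hstack([cv2.resize(im[:,:,::-1],(400,300)),cv2.resize(t[:,:,::-1],(383,300))]))
E
```

```text
t: 10.55
tool_pos: [0.4909, -0.3953, 0.0333]
tool_rot: [-0.127, 3.139, -0.0]
contact_force: [-0.4, 0.3, 0.7]
opening: 0.0852
t: 11.45
tool_pos: [0.4914, -0.3958, 0.2157]
tool_rot: [-0.127, 3.137, -0.004]
contact_force: [0.2, -0.3, -0.7]
opening: 0.0852
```

View pics/d.png

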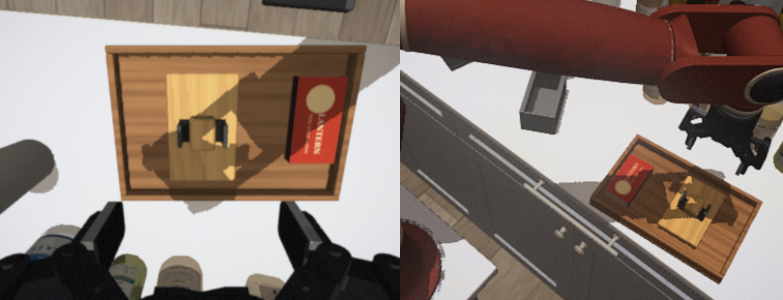

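The cover lies on the tray floor clear of the walls and match box, at (165-238, 73-182) in the left view. The long box is open. I'll check that it lies flat, then hand in.

Run:
```python
from h import *
from station import finish_job
o=ctrl.get_obs(); R=Ro.from_rotvec(o["tool_rot"]).as_matrix(); p=o["tool_pos"]
c=(back("wrist",1.4*np.array([(167,74),(239,74),(235,182),(168,182)]),.030)-p)@R
print(c.round(3).tolist(),[np.linalg.norm(c[i]-c[(i+1)%4]).round(3) for i in range(4)])
get_image("top")
for d in models.search_frame("top","square_cover")[:2]: print(d)
if abs(np.linalg.norm(c[0]-c[3])-.14)<.006: print(finish_job())
```

```text
[[0.069, -0.039, 0.182], [0.069, 0.045, 0.182], [-0.069, 0.046, 0.182], [-0.069, -0.044, 0.182]] [np.float64(0.084), np.float64(0.138), np.float64(0.089), np.float64(0.138)]
{'extent': [133.8, 178.4, 178.5, 221.7], 'conf': 0.73}
the job is handed in; nothing more can be done
None
```

I pinched both side tabs of the long cover, lifted it straight off the box and carried it over the tray. I then lowered it until it touched lightly (about 4 N), opened the gripper, moved up clear of it and handed the job in at about 11.5 s of the 51 s allowed.

- **Cover:** The last wrist picture shows it right side up on the tray floor. The plate's edges measured 84–89 × 138 mm at the height expected for it standing on its feet, against 88 × 140 mm, which fits it lying flat.
- **Clearance:** It is parallel to the tray, about 65 mm from the match box and clear of the walls.
- **Boxes:** The scene picture shows the long box open. The network found the square cover within about 4 pixels of where it started, and the arm never went near it.

No check failed. The two short edges of the plate differed by 5 mm, which I put down to reading pixels from a reduced picture.

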